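# Release the spring catch and push the condiment tray home

## Robot

A 6-joint arm with a two-finger parallel gripper is mounted at the origin on a cart in front of the work surface, level with it; the furniture and walls round the work are solid. World frame = base frame: x ahead of the robot, y to its left, z up, the work surface at z = 0. Lengths are in m, angles in rad, forces in N, time in s.
With the tool pointing down it reaches from about 0.4 to 0.925 m from the base axis. Payload 12.5 kg.
Tool frame: the origin (TCP) lies midway between the tips of the shut fingers; the grasp point (between the pads) lies arm.grasp_offset behind it (arm.grasp_offset is the distance from the TCP to the grasp point, in m); z points along the fingers, y is the line along which they close (so a half turn about z gives the same grasp; the last joint's range is limited). The gripper opens to 95 mm and grips with 3 to 60 N. Pads are 20 mm wide; open, the fingers measure 119 mm over their backs; the gripper's body (75 mm by 180 mm) begins 59 mm behind the grasp point.
Start: joints at [-1.42, 0.491, 1.559, -0, 1.092, -0.106], TCP at [0.159, -0.605, 0.215] pointing down, gripper open.
Joint ranges: [-3.1, 3.1], [-0.84, 2.19], [0.05, 2.79], [-1.13, 4.28], [0.06, 2.93], [-2.69, 2.69]. Speed limits (rad/s): [2.22, 2.22, 2.79, 3.14, 3.14, 3.14].

## Interface

Orientations are given as a rotation vector (axis times angle).
In Python, from rig import arm gives the robot as it stands. The module is installed in compiled form; this text tells all that it offers.
- The arm moves only by the tool move_arm, never from a script. Its argument "motion" is a list of rows, each an object with "slide": the shift along the tool's x, y, z in m, a list of three; "twist": the turn about the tool's z in rad; "gripper": the closure, from -1 (fully open) to 1 (shut). In form: [{"slide": [x, y, z], "twist": twist, "gripper": gripper}, ...]. A call has exactly 10 rows; each row is the pose to reach, as a shift and turn from the pose commanded when the call began, along the tool's axes at that moment; what a row does not reach only later rows make up. A row lasts 1/8 s, in which the tool goes at most 62.5 mm and 10.7 degrees, less where a joint would pass 70% of its speed; a pose out of reach is approached as far as the arm can. A call with a gripper value outside its range is refused whole. The fingers move at their own pace and stop on an object; "squeeze" is the grip in N (left out, the last holds). Time passes only in rows, so rows that repeat a pose let the fingers close, or fill a call up. It gives the time, the measured TCP pose, the force, the opening and the grip force at its end, in the units of the state.
- arm.sense(): the state, without advancing time (a new reading comes with each control period).
- arm.read_camera(name): name is "side" or "top" or "wrist"; returns a dict with "image" (384x512x3 uint8, red, green, blue), "z_map" (384x512 float32, m along the optical axis (not along the pixel's ray), 0 where there is no reading), "vertical_fov" (degrees; the focal length in pixels is half the picture's height over the tangent of half this angle, whatever the lens; pixels are square), "cx", "cy" (the principal point, pixels), "R" (3x3) and "t" (3): a world point X has camera coordinates R X + t. Camera axes: x right, y down, z forward; pixel columns grow to the right and rows downward; lengths in m; the calibration is good to about 2 mm. A picture is of the moment at which its call begins.
- arm.sign_off(): hands the job in; it is judged then, once.
The state is a dict: "clock": time; "joint_pos": joint angles; "qvel": joint speeds; "tau": joint torques, N m; "position": TCP position; "tool_rot": TCP orientation; "wrist_force": force on the tool from outside, world axes, zero at the start; "ft_torque": the same for the moment, N m; "opening": finger opening in m; "gripper_force": force on a finger pad.
Only numpy, scipy, OpenCV 4.12 (cv2) and the standard library are available. Lean on these libraries where they do the work, as an engineer would, in place of code of your own. Each camera call takes 0.05 s, during which the arm holds its last target. There are 200 camera calls.

## Task

The pull-out condiment tray has been left out on its runners, held there by a spring catch. With a fingertip press down the steel catch bar in front of the tray, hold it down while you push the tray's front panel back past the catch, and go on until the tray is fully home and the catch has sprung up again to lock it. Push gently, do not slam it; the jars on the tray must ride along standing, untouched, and nothing is to be picked up or knocked about.

Things in the scene. Friction and masses are not known exactly. Their poses are not given: they have to be found in the camera images.
- rack: fixed base of the pull-out tray: two aluminium runner channels 308 mm long, 43 mm high, 274 mm apart over all. Origin on the worktop, on the centre line, under the place where the tray's front panel faces when the tray is home. +x is the direction in which the tray is pushed home (roughly away from the robot), +y left, z up. The runners reach from x = -124 to +184 mm
- tray (a joint): slide of the tray, m: 0 = fully home, 0.084 = out to the end (towards the robot). With the catch up it stops at 0.070, the strike under its floor against the catch nose; with the catch pressed 8 mm or more it passes. From 0.060 to 0.005 the strike keeps the catch down; below 0.004 the catch can spring up behind it and locks. Takes 2 to 4 N to push, stays where left
- tray_front (a point): centre of the front face of the tray's wooden front panel, 54 mm above the worktop; moves with the tray. The panel is flat, 210 mm wide, and reaches from 36 to 72 mm above the worktop. Behind it lies the wooden tray, 172 mm deep, floor 46 mm and rim 69 mm above the worktop. The pushing direction is the rack's +x
- catch (a joint): travel of the sprung steel catch bar, m: 0 = up, 0.016 = pressed down to its hard stop. Moves straight down; takes about 3.5 N to start and 9 N at the stop, and springs up when let go
- pad (a point): point on top of the grooved front end of the flat steel catch bar, 30 mm above the worktop when up, at rack x = -110 mm; moves with the catch. The bar lies on the rack's centre line, 22 mm wide, and is open to a fingertip from rack x = -135 mm to the tray's front panel (rack x = minus the tray joint); it runs on beneath the tray to rack x = 0, so it can be pressed all along as the tray moves back
- brown_jar_mid (a point): dark brown jar with a black lid, 72 mm across, 87 mm tall, standing loose on the left rear of the tray; this point is at half its height
- salt_shaker_mid (a point): white salt shaker with a grey cap, 44 mm across, 90 mm tall, standing loose on the tray's rear, in the middle or on the right; this point is at half its height
- spice_jar_mid (a point): clear spice jar with a yellow cap, 42 mm across, 96 mm tall, standing loose on the tray's rear, in the middle or on the right; this point is at half its height
- mug_mid (a point): loose blue and white mug, 78 mm across, 92 mm tall, left of the rack; this point is at half its height
- tub_mid (a point): loose small white tub with a blue lid, 69 mm across, 66 mm tall, right of the rack; this point is at half its height
Mind the look-alikes: they are no part of the job. What is shaped like the part that bears salt_shaker_mid but blue is not meant.

How it is judged:
On the way, in this order (a step that is already met when the one before it is completed fails the run):
1. the catch bar is pressed down by the fingers while the tray is still out (value of joint catch above 0.005 m and contact force between the fingers and catch above 0.5 N and value of joint tray above 0.067 m), for 0.02 s.
2. the tray has been pushed over the catch while the catch is down (value of joint catch above 0.005 m and value of joint tray between 0.02 and 0.062 m), for 0.02 s.
At the end, for the whole second after the job is handed in: the tray is home (slide within 6 mm of its stop), the catch has sprung up behind it (less than 2 mm down), and the jar, the salt shaker and the spice jar stand upright (within 0.15 rad) on the tray (value of joint tray below 0.006 m and value of joint catch below 0.002 m and angle between each of brown_jar_mid, salt_shaker_mid, spice_jar_mid's own z axis and vertical below 0.15 rad and horizontal distance between each of brown_jar_mid, salt_shaker_mid, spice_jar_mid and tray_front below 0.19 m and height (world z) of each of brown_jar_mid, salt_shaker_mid, spice_jar_mid above 0.08 m); the robot touches nothing.
It fails at once if the tray is slammed (faster than 0.35 m/s) (velocity of joint tray below -0.35 m/s).
It fails at once if a jar or shaker on the tray is tipped (angle between any of brown_jar_mid, salt_shaker_mid, spice_jar_mid's own z axis and vertical above 0.35 rad).
It fails at once if a jar or shaker on the tray is lifted (height (world z) of brown_jar_mid above 0.102 m or height (world z) of salt_shaker_mid above 0.104 m or height (world z) of spice_jar_mid above 0.107 m).
It fails at once if a jar or shaker on the tray is touched by the robot (contact force between any of the arm, the fingers and brown_jar above 0.5 N or contact force between any of the arm, the fingers and salt_shaker above 0.5 N or contact force between any of the arm, the fingers and spice_jar above 0.5 N).
It fails at once if the mug or the tub beside the rack is knocked or carried away (distance of any of mug_mid, tub_mid from where it was at the start of the episode above 0.03 m).
It also fails if it takes over 45 s, if anything falls off the work surface, if the arm or the gripper's body presses on something with over 40 N, if the wrist force passes 120 N, or if a joint passes its speed limit or range.

## Working session

There is one attempt and no reset: what is moved stays moved. The work goes in short steps, Python scripts to look and compute and a tool call to move; the robot and the scene stay as the last step left them, time stands still between calls to the robot, and variables do not carry over. Pictures are saved under pics/ and viewed, at most 10 in all, crops included, and the job is handed in when it is done.

Besides the shell and the picture viewer there is one more tool, called after "Emit:" as a command line: name --argument value ..., lists and objects as JSON in quotes. move_arm: Moves the arm, as the interface text tells. Its arguments: {"type":"object","properties":{"motion":{"type":"array"},"squeeze":{"type":"number"}},"required":["motion"]}

```bash
mkdir -p pics
cat > h.py <<'E'
import numpy as np,cv2
from rig import arm
def cam(n):
    c=arm.read_camera(n);f=c["image"].shape[0]/2/np.tan(np.radians(c["vertical_fov"])/2)
    z=c["z_map"];v,u=np.mgrid[:z.shape[0],:z.shape[1]]
    P=np.stack([(u-c["cx"])/f*z,(v-c["cy"])/f*z,z],-1)
    c["P"]=(P-c["t"])@c["R"];c["P"][z==0]=np.nan
    return c
def save(im,n): cv2.imwrite("pics/"+n,im[:,:,::-1])
E
python3 - <<'E'
from h import *
a=cam("top");b=cam("side")
np.savez("s0.npz",t=a["P"],s=b["P"],ti=a["image"],si=b["image"])
save(a["image"],"top0.png");save(b["image"],"side0.png")
s=arm.sense();print(s["clock"],s["position"],s["tool_rot"],s["opening"],arm.grasp_offset)
E
```

```text
0.1 [ 0.15871892 -0.60427846  0.21412683] [-3.11473896e+00 -4.02194651e-01  6.11012076e-05] 0.09500447690435185 0.0188
```

View pics/top0.png

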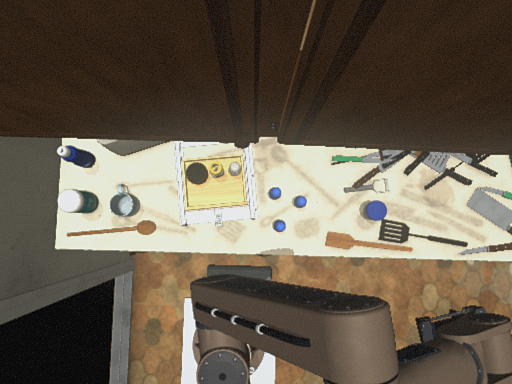

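View pics/side0.png

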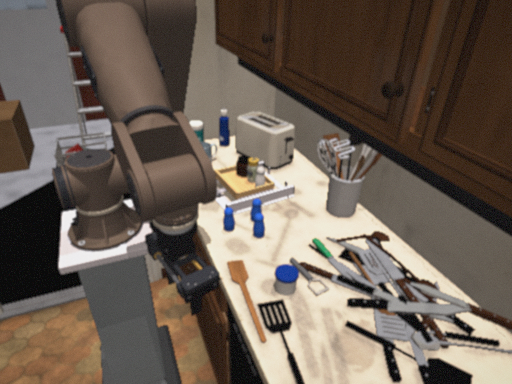

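The top view shows the rack around (216,185) with the tray and three jars in it. The mug is at (122,203), the tub with the blue lid at (375,210), and three blue shaker look-alikes at (275,193), (300,201) and (279,226). I'll take a close crop of the rack, with a height analysis.

Run:
```python
import numpy as np,cv2
d=np.load("s0.npz");P=d["t"];im=d["ti"]
c=im[135:240,165:270];cv2.imwrite("pics/crop.png",cv2.resize(c,None,fx=5.6,fy=5.6,interpolation=cv2.INTER_NEAREST)[:,:,::-1])
for u in (185,200,212,216,218,220,222,226,240): print(u,[tuple(np.round(P[v,u]*1000).astype(int)) for v in range(202,228,2)])
print([ (u,tuple(np.round(P[190,u]*1000).astype(int))) for u in range(174,262,3)])
```

```text
185 [(np.int64(478), np.int64(157), np.int64(67)), (np.int64(471), np.int64(156), np.int64(69)), (np.int64(464), np.int64(156), np.int64(67)), (np.int64(458), np.int64(155), np.int64(71)), (np.int64(452), np.int64(162), np.int64(34)), (np.int64(445), np.int64(164), np.int64(19)), (np.int64(438), np.int64(163), np.int64(23)), (np.int64(431), np.int64(164), np.int64(14)), (np.int64(424), np.int64(163), np.int64(17)), (np.int64(418), np.int64(163), np.int64(16)), (np.int64(411), np.int64(162), np.int64(19)), (np.int64(404), np.int64(159), np.int64(38)), (np.int64(397), np.int64(165), np.int64(3))]
200 [(np.int64(480), np.int64(110), np.int64(45)), (np.int64(473), np.int64(110), np.int64(43)), (np.int64(466), np.int64(106), np.int64(70)), (np.int64(459), np.int64(105), np.int64(72)), (np.int64(454), np.int64(115), np.int64(1)), (np.int64(447), np.int64(114), np.int64(5)), (np.int64(440), np.int64(114), np.int64(3)), (np.int64(433), np.int64(114), np.int64(3)), (np.int64(426), np.int64(113), np.int64(4)), (np.int64(419), np.int64(113), np.int64(3)), (np.int64(412), np.int64(112), np.int64
[... 5085 characters left out ...]
, np.int64(46))), (225, (np.int64(524), np.int64(26), np.int64(44))), (228, (np.int64(524), np.int64(16), np.int64(42))), (231, (np.int64(524), np.int64(6), np.int64(43))), (234, (np.int64(525), np.int64(-4), np.int64(42))), (237, (np.int64(525), np.int64(-14), np.int64(42))), (240, (np.int64(525), np.int64(-25), np.int64(44))), (243, (np.int64(525), np.int64(-35), np.int64(49))), (246, (np.int64(526), np.int64(-45), np.int64(41))), (249, (np.int64(526), np.int64(-55), np.int64(38))), (252, (np.int64(529), np.int64(-65), np.int64(3))), (255, (np.int64(530), np.int64(-76), np.int64(-2))), (258, (np.int64(530), np.int64(-86), np.int64(-2))), (261, (np.int64(531), np.int64(-97), np.int64(-3)))]
```

View pics/crop.png

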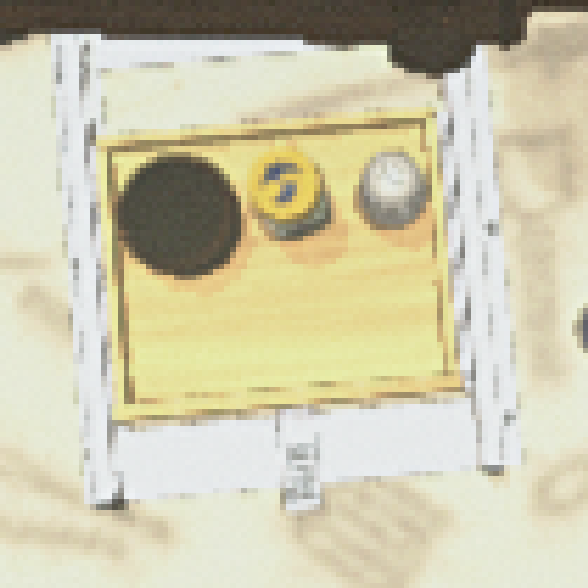

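The crop shows the brown jar at (180,215), the spice jar at (290,195), the white-cap shaker at (393,190) and the grooved bar end at (302,475). That bar lies on the rack's centre line, so it's the one to press. Next I'll fit the geometry.

Run:
```python
from h import *
d=np.load("s0.npz");P=d["t"]
# panel front edge: per column, the lowest row with z>58mm
pts=[]
for u in range(190,246):
    for v in range(216,195,-1):
        if P[v,u,2]>.06: pts.append((P[v,u]+P[v+1,u])[:2]/2 if 0 else P[v,u][:2]);break
pts=np.array(pts);vx,vy,x0,y0=cv2.fitLine(pts.astype(np.float32),cv2.DIST_HUBER,0,.01,.01).ravel()
yaw=np.arctan2(vx,-vy) if vy<0 else np.arctan2(-vx,vy)
print("panel yaw",yaw,x0,y0)
# bar
R=P[211:224,205:232].reshape(-1,3);b=R[(R[:,2]>.018)&(R[:,2]<.045)];print(len(b),b.mean(0),b.min(0),b.max(0))
# rear runners
for v in (150,170,185,200,215):
    r=P[v];m=(r[:,2]>.028)&(r[:,2]<.042);y=r[m,1];x=r[m,0]
    k=(y<.25)&(y>-.1);print(v,x[k].mean(),y[k].max(),y[k].min())
ex=np.array([np.cos(yaw),np.sin(yaw)]);pm=np.array([x0,y0]);print("bar mean along",(b.mean(0)[:2]-pm)@ex,(b.mean(0)[:2]-pm)@[-ex[1],ex[0]], pts@ex)
q=d["s"];print("cabinet pts low z", [np.round(P[v,u],3) for v,u in((130,200),(100,200),(130,240))])
s=arm.sense();Rm=cv2.Rodrigues(np.array(s["tool_rot"]))[0];print(Rm)
t=np.r_[b.mean(0)[:2],.12];print("tool shift",Rm.T@(t-s["position"]), "toolx ang",np.arctan2(Rm[1,0],Rm[0,0]))
```

```text
panel yaw 0.12311167 0.46668997 0.047609426
83 [0.43073477 0.04881621 0.02945575] [0.41045095 0.03728135 0.02487737] [0.45182634 0.05957142 0.03536937]
150 0.6570684346396275 0.19318533815878905 0.19318533815878905
170 0.5924765566002895 0.18652246058562766 -0.04972855518482697
185 0.541013112820262 0.17743788281979603 -0.06150325783171411
200 0.4891192647046192 0.17200266495793723 -0.05276443197141356
215 0.43909821239159735 0.16378906446208708 -0.07479369293754594
bar mean along -0.03553488193859955 0.005612983982693525 [0.46835158 0.46816456 0.46806981 0.46783694 0.47052572 0.47015058
 0.46974536 0.46938426 0.4693159  0.4686814  0.46847097 0.46813533
 0.46799497 0.46789529 0.47064946 0.47022008 0.46997887 0.46956477
 0.46923526 0.46899482 0.46900939 0.46831505 0.46790685 0.46800102
 0.46766145 0.47026208 0.46991917 0.46980105 0.46952196 0.46919375
 0.4688751  0.46838216 0.46832864 0.4680488  0.46797686 0.47066473
 0.47017678 0.47008632 0.46960795 0.46920968 0.46894363 0.46879
 0.46840352 0.46820343 0.46798376 0.4679009  0.47068337 0.4701827
 0.47001915 0.46937454 0.46925095 0.46911059 0.4688155  0.46842175
 0.46817211 0.46766741]
cabinet pts low z [array([0.595, 0.035, 0.624]), array([0.595, 0.009, 0.815]), array([ 0.589, -0.044,  0.659])]
[[ 9.67199714e-01  2.54017095e-01 -1.65896476e-04]
 [ 2.54017134e-01 -9.67199221e-01  9.80922624e-04]
 [ 8.87161733e-05 -9.90888630e-04 -9.99999505e-01]]
tool shift [ 0.42898254 -0.56248271  0.09472229] toolx ang 0.2568313709355016
```

Emit:
move_arm --motion '[{"slide": [0.04,-0.05,0],"twist": 0.0,"gripper": 1},{"slide": [0.08,-0.1,0],"twist": 0.03,"gripper": 1},{"slide": [0.12,-0.15,0],"twist": 0.06,"gripper": 1},{"slide": [0.16,-0.2,0],"twist": 0.09,"gripper": 1},{"slide": [0.2,-0.25,0],"twist": 0.12,"gripper": 1},{"slide": [0.24,-0.3,0],"twist": 0.134,"gripper": 1},{"slide": [0.28,-0.35,0],"twist": 0.134,"gripper": 1},{"slide": [0.32,-0.4,0],"twist": 0.134,"gripper": 1},{"slide": [0.35,-0.45,0],"twist": 0.134,"gripper": 1},{"slide": [0.38,-0.5,0],"twist": 0.134,"gripper": 1}]' --squeeze 10

```text
clock: 1.35
position: [0.3986, -0.026, 0.2147]
tool_rot: [3.135, 0.192, 0.001]
wrist_force: [0.9, -0.6, 0.2]
opening: 0.0022
gripper_force: 0.0
```

```bash
cat > st.py <<'E'
from h import *
def st(t=None):
    s=arm.sense();R=cv2.Rodrigues(np.array(s["tool_rot"]))[0]
    print(s["clock"],s["position"],"F",np.round(s["wrist_force"],2),"ang",np.arctan2(R[1,0],R[0,0]),"open",s["opening"])
    if t is not None: print("shift",R.T@(np.array(t)-s["position"]))
E
python3 -c "
from st import *
st([.431,.049,.10])"
```

```text
1.35 [ 0.3985566  -0.02602658  0.21467014] F [ 0.94 -0.61  0.23] ang 0.1226332150789151 open 0.002243015775209353
shift [ 0.04134218 -0.07052218  0.11466582]
```

Emit:
move_arm --motion '[{"slide": [0.02,-0.03,0],"twist": 0,"gripper": 1},{"slide": [0.04,-0.072,0.02],"twist": 0,"gripper": 1},{"slide": [0.04,-0.072,0.05],"twist": 0,"gripper": 1},{"slide": [0.04,-0.072,0.08],"twist": 0,"gripper": 1},{"slide": [0.04,-0.072,0.11],"twist": 0,"gripper": 1},{"slide": [0.04,-0.072,0.115],"twist": 0,"gripper": 1},{"slide": [0.04,-0.072,0.115],"twist": 0,"gripper": 1},{"slide": [0.04,-0.072,0.115],"twist": 0,"gripper": 1},{"slide": [0.04,-0.072,0.115],"twist": 0,"gripper": 1},{"slide": [0.04,-0.072,0.115],"twist": 0,"gripper": 1}]'

```text
clock: 2.6
position: [0.4293, 0.0483, 0.1001]
tool_rot: [3.135, 0.193, 0.001]
wrist_force: [0.1, 0.3, -0.5]
opening: 0.0004
gripper_force: 0.0
```

```bash
python3 -c "
from st import *
st([.446,.0507,.036])
c=cam('wrist');save(c['image'],'w1.png');np.save('w1.npy',c['P'])
for v in range(20,384,52): print(v,[tuple(int(x) if x==x else 0 for x in np.round(c['P'][v,u]*1000)) for u in range(100,450,50)])
"
```

```text
2.6 [0.42927549 0.04832492 0.10005695] F [ 0.1   0.27 -0.46] ang 0.12277455224231347 open 0.0003884515973263801
shift [ 0.01683313 -0.0003239   0.06407171]
20 [(537, 156, 44), (541, 126, 45), (544, 96, 44), (548, 66, 45), (552, 36, 45), (556, 6, 44), (559, -24, 45)]
72 [(507, 156, 45), (511, 125, 45), (515, 94, 45), (518, 63, 45), (522, 32, 45), (526, 0, 45), (530, -31, 45)]
124 [(476, 152, 54), (479, 124, 44), (483, 91, 46), (487, 59, 45), (491, 27, 45), (495, -6, 44), (499, -39, 44)]
176 [(432, 168, 16), (433, 135, 1), (438, 94, 1), (449, 55, 29), (448, 14, 2), (453, -26, 1), (460, -61, 14)]
228 [(381, 176, -2), (387, 133, -1), (392, 91, -2), (440, 52, 110), (402, 6, -2), (407, -36, -2), (413, -78, 0)]
280 [(452, 91, 191), (460, 76, 200), (461, 65, 200), (460, 53, 196), (464, 42, 200), (465, 31, 200), (463, 16, 193)]
332 [(-482, 576, -918), (-456, 372, -917), (448, 64, 201), (111, 18, -241), (450, 40, 200), (452, 29, 201), (312, -102, -2)]
```

View pics/w1.png

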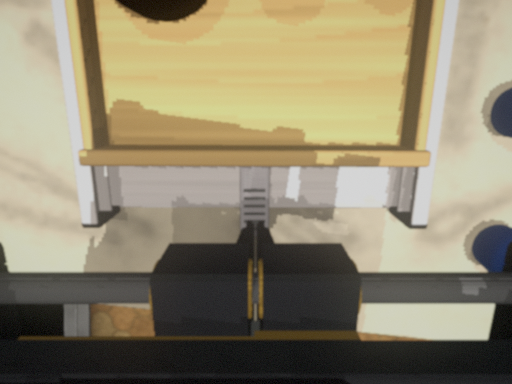

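The wrist view shows the grooved bar at (255,190), lined up with the shut fingertip at (255,228), and the panel front edge at row 163. I'll measure the gap from fingertip to panel.

```bash
python3 -c "
from st import *
P=np.load('w1.npy');a=.1228;ex=np.array([np.cos(a),np.sin(a)]);ey=np.array([-ex[1],ex[0]])
t=arm.sense()['position'][:2]
Q=P[140:215].reshape(-1,3);al=(Q[:,:2]-t)@ex;la=(Q[:,:2]-t)@ey
m=(Q[:,2]>.06)&(Q[:,2]<.08)&(abs(la)<.09);print('panel',np.percentile(al[m],[1,5,50,95]))
m=(Q[:,2]>.022)&(Q[:,2]<.036)&(abs(la)<.02)&(al<.04);print('bar',np.percentile(la[m],[1,50,99]),np.percentile(al[m],[1,99]),np.median(Q[m,2]))
T=P[200:262,200:312].reshape(-1,3);m=(T[:,2]>.09)&(T[:,2]<.14);T=T[m];print('finger', np.percentile((T[:,:2]-t)@ex,[1,99]),np.percentile((T[:,:2]-t)@ey,[1,99]),T[:,2].min())
"
```

```text
panel [0.03501844 0.03583347 0.04084527 0.04509518]
bar [-0.00951845  0.0008818   0.0119671 ] [-0.00879066  0.02740363] 0.028492552831952296
finger [0.00062102 0.01198648] [-0.00756104  0.00818747] 0.09762411444851932
```

Emit:
move_arm --motion '[{"slide": [0.012,0,0.03],"twist": 0,"gripper": 1},{"slide": [0.012,0,0.055],"twist": 0,"gripper": 1},{"slide": [0.012,0,0.064],"twist": 0,"gripper": 1},{"slide": [0.012,0,0.067],"twist": 0,"gripper": 1},{"slide": [0.012,0,0.07],"twist": 0,"gripper": 1},{"slide": [0.012,0,0.073],"twist": 0,"gripper": 1},{"slide": [0.012,0,0.076],"twist": 0,"gripper": 1},{"slide": [0.012,0,0.079],"twist": 0,"gripper": 1},{"slide": [0.012,0,0.082],"twist": 0,"gripper": 1},{"slide": [0.012,0,0.082],"twist": 0,"gripper": 1}]'

```text
clock: 3.9
position: [0.4413, 0.0498, 0.0179]
tool_rot: [3.136, 0.193, 0.001]
wrist_force: [-1.3, -0.5, 6.5]
opening: 0.0006
gripper_force: 3.8
```

```bash
python3 -c "
from st import *
st()
c=cam('wrist');save(c['image'][60:320,130:380],'w2.png')
"
```

```text
3.9 [0.44126036 0.04976207 0.01787672] F [-1.26 -0.55  6.55] ang 0.12274908727269261 open 0.0005815333430984224
```

View pics/w2.png

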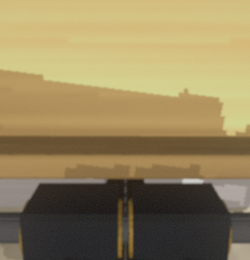

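The crop shows the fingertip in front of the panel, just below row 180. The 6.5 N reading fits the bar being about 11 mm down. Now I'll push slowly.

Emit:
move_arm --motion '[{"slide": [0.006,0,0.001],"twist": 0,"gripper": 1},{"slide": [0.01,0,0.001],"twist": 0,"gripper": 1},{"slide": [0.014,0,0.001],"twist": 0,"gripper": 1},{"slide": [0.018,0,0.001],"twist": 0,"gripper": 1},{"slide": [0.023,0,0.001],"twist": 0,"gripper": 1},{"slide": [0.028,0,0.001],"twist": 0,"gripper": 1},{"slide": [0.033,0,0.001],"twist": 0,"gripper": 1},{"slide": [0.038,0,0.001],"twist": 0,"gripper": 1},{"slide": [0.043,0,0.001],"twist": 0,"gripper": 1},{"slide": [0.048,0,0.001],"twist": 0,"gripper": 1}]'

```text
clock: 5.2
position: [0.4871, 0.0556, 0.0168]
tool_rot: [-3.136, -0.193, 0.006]
wrist_force: [-8.1, -2.7, 8.8]
opening: 0.0005
gripper_force: 5.2
```

Emit:
move_arm --motion '[{"slide": [0.004,0,0],"twist": 0,"gripper": 1},{"slide": [0.008,0,0],"twist": 0,"gripper": 1},{"slide": [0.012,0,0],"twist": 0,"gripper": 1},{"slide": [0.016,0,0],"twist": 0,"gripper": 1},{"slide": [0.019,0,0],"twist": 0,"gripper": 1},{"slide": [0.022,0,0],"twist": 0,"gripper": 1},{"slide": [0.024,0,0],"twist": 0,"gripper": 1},{"slide": [0.026,0,0],"twist": 0,"gripper": 1},{"slide": [0.028,0,0],"twist": 0,"gripper": 1},{"slide": [0.028,0,0],"twist": 0,"gripper": 1}]'

```text
clock: 6.45
position: [0.5151, 0.059, 0.0168]
tool_rot: [3.136, 0.193, -0.004]
wrist_force: [-6.0, -2.5, 7.4]
opening: 0.0005
gripper_force: 4.1
```

```bash
python3 -c "
from st import *
st()
c=cam('wrist');P=c['P'];save(c['image'],'w3.png')
a=.1228;ex=np.array([np.cos(a),np.sin(a)]);ey=np.array([-ex[1],ex[0]])
t=arm.sense()['position'][:2]
Q=P[60:300].reshape(-1,3);al=(Q[:,:2]-t)@ex;la=(Q[:,:2]-t)@ey
m=(Q[:,2]>.064)&(Q[:,2]<.08)&(abs(la)<.09)&(abs(la)>.03);print('panel',np.percentile(al[m],[1,5,50,95]),'abs',np.percentile(Q[m,:2]@ex,5))
"
```

```text
6.45 [0.51513931 0.05895293 0.01677628] F [-6.04 -2.54  7.39] ang 0.12287207735930818 open 0.0004605426182348133
panel [0.01202137 0.0128182  0.01853978 0.02169894] abs 0.5312690122534538
```

View pics/w3.png

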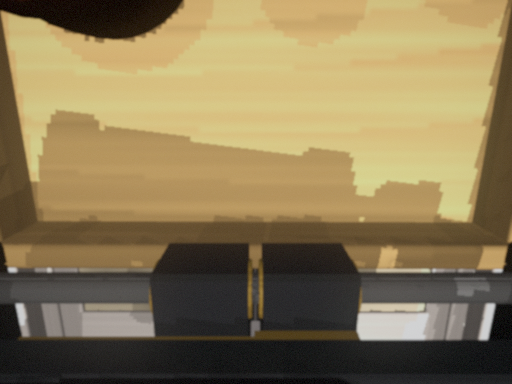

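The wrist view shows the panel edge at row 240, touching the finger, with the jars still well ahead. The panel has moved about 63 mm. I'll finish in small steps until it meets the stop.

Emit:
move_arm --motion '[{"slide": [0.001,0,0],"twist": 0,"gripper": 1},{"slide": [0.002,0,0],"twist": 0,"gripper": 1},{"slide": [0.003,0,0],"twist": 0,"gripper": 1},{"slide": [0.004,0,0],"twist": 0,"gripper": 1},{"slide": [0.005,0,0],"twist": 0,"gripper": 1},{"slide": [0.006,0,0],"twist": 0,"gripper": 1},{"slide": [0.007,0,0],"twist": 0,"gripper": 1},{"slide": [0.007,0,0],"twist": 0,"gripper": 1},{"slide": [0.008,0,0],"twist": 0,"gripper": 1},{"slide": [0.008,0,0],"twist": 0,"gripper": 1}]'

```text
clock: 7.75
position: [0.5229, 0.0599, 0.0168]
tool_rot: [3.136, 0.193, -0.005]
wrist_force: [-7.5, -2.7, 8.7]
opening: 0.0004
gripper_force: 4.5
```

Emit:
move_arm --motion '[{"slide": [0.0005,0,0],"twist": 0,"gripper": 1},{"slide": [0.001,0,0],"twist": 0,"gripper": 1},{"slide": [0.0015,0,0],"twist": 0,"gripper": 1},{"slide": [0.002,0,0],"twist": 0,"gripper": 1},{"slide": [0.0025,0,0],"twist": 0,"gripper": 1},{"slide": [0.003,0,0],"twist": 0,"gripper": 1},{"slide": [0.003,0,0],"twist": 0,"gripper": 1},{"slide": [0.003,0,0],"twist": 0,"gripper": 1},{"slide": [0.003,0,0],"twist": 0,"gripper": 1},{"slide": [0.003,0,0],"twist": 0,"gripper": 1}]'

```text
clock: 9.0
position: [0.5245, 0.0602, 0.0168]
tool_rot: [3.136, 0.193, -0.009]
wrist_force: [-14.1, -4.5, 12.4]
opening: 0.0008
gripper_force: 10.5
```

The force rose and motion stopped, so the tray is at its end stop. I'll ease off, then lift straight up.

Emit:
move_arm --motion '[{"slide": [-0.001,0,0],"twist": 0,"gripper": 1},{"slide": [-0.001,0,-0.004],"twist": 0,"gripper": 1},{"slide": [-0.001,0,-0.008],"twist": 0,"gripper": 1},{"slide": [-0.0015,0,-0.012],"twist": 0,"gripper": 1},{"slide": [-0.002,0,-0.018],"twist": 0,"gripper": 1},{"slide": [-0.006,0,-0.025],"twist": 0,"gripper": 1},{"slide": [-0.02,0,-0.04],"twist": 0,"gripper": 1},{"slide": [-0.04,0,-0.07],"twist": 0,"gripper": 1},{"slide": [-0.06,0,-0.11],"twist": 0,"gripper": 1},{"slide": [-0.06,0,-0.13],"twist": 0,"gripper": 1}]'

```text
clock: 10.25
position: [0.4674, 0.0531, 0.1489]
tool_rot: [3.135, 0.193, 0.004]
wrist_force: [-0.3, 0.1, -1.5]
opening: 0.0006
gripper_force: 0.0
```

```bash
python3 -c "
from st import *
st()
c=cam('wrist');P=c['P'];save(c['image'],'w4.png')
a=.1228;ex=np.array([np.cos(a),np.sin(a)]);ey=np.array([-ex[1],ex[0]])
t=np.array([.4293,.0483])
Q=P[20:300].reshape(-1,3);al=(Q[:,:2]-t)@ex;la=(Q[:,:2]-t)@ey
m=(Q[:,2]>.064)&(Q[:,2]<.08)&(abs(la)<.09);print('panel abs',np.percentile(Q[m,:2]@ex,5))
m=(Q[:,2]>.01)&(Q[:,2]<.036)&(abs(la)<.008)&(al<.095);print('bar z',np.percentile(Q[m,2],[5,50,95]),m.sum())
"
```

```text
10.25 [0.46737221 0.05305347 0.1488561 ] F [-0.26  0.15 -1.54] ang 0.12275638620421939 open 0.0006340081481966426
panel abs 0.540414103698486
bar z [0.02738919 0.02848382 0.02968784] 1821
```

View pics/w4.png

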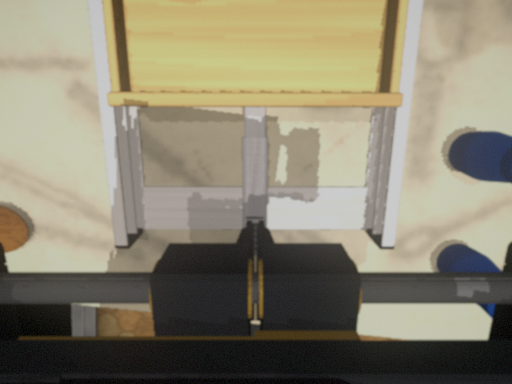

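The wrist view shows the panel at row 100, home, and the full bar (column 255) back at its original height of 28.5 mm. One last check of the jars from above.

```bash
python3 -c "
from st import *
c=cam('top');save(cv2.resize(c['image'][130:250,60:310],None,fx=3,fy=3),'t5.png');st()
"
```

```text
10.35 [0.46883607 0.05311998 0.14889225] F [0.76 0.09 0.83] ang 0.12281750885757366 open 0.00021467831704577027
```

View pics/t5.png

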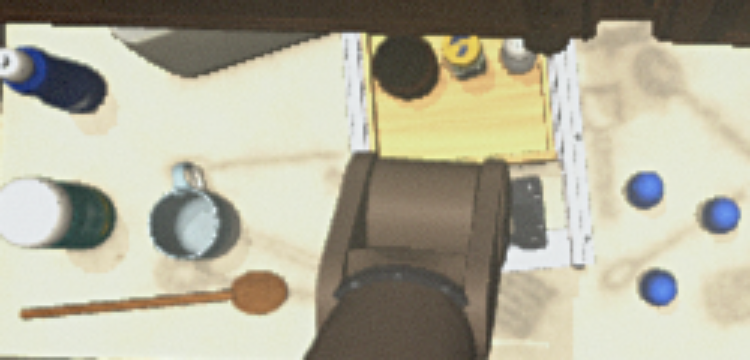

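The top view shows the jars standing on the tray at (405,68), (463,55) and (518,55), the tray home, and the mug at (195,220) undisturbed.

```bash
python3 -c "
from rig import arm
print(arm.sign_off())"
```

```text
the job is handed in; nothing more can be done
None
```

I handed the job in with the tray pushed fully home, the catch bar sprung back up to its starting height, and all three jars standing on the tray; the hand-in returned no verdict.

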